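Lever the bead bin open and ease it shut

TASK

Let the carved dark bead that waits on the chute drop into the small lever bin: with the fingertips press the bin's lever pad right down so that the linked lid stands fully open, and when the bead has slid in, let the lever up slowly so that the lid eases shut without slamming, then move clear. Work only the lever: pick nothing up, do not touch the bead or the lid, and leave the other things on the bench where they lie.

Things in the scene. Friction and masses are not known exactly. Their poses are not given: they have to be found in the camera images.
- bead_bin: Grey steel bin screwed to the bench, 120 (x) x 110 (y) mm, 91 mm high with its lid shut (lid wide open: 200 mm); origin at the centre of its underside. -x is its front, where the lever pad sticks out; the lid hinges on the +x wall. Inner floor 9 mm up. On its +y side a 35 degree chute, 32 mm wide at x = -25 mm, rises to y = 145, z = 130 mm. Lever bar and push rod run along the -y wall.
- lever_pad (a point): Where to press: centre of the top of the lever's black ribbed pad, 48 (x) x 70 (y) mm, in front of the bin. In the bin's frame at x = -169, y = 0, z = 76 mm with the lever up; it goes almost straight down by 51 mm, to 25 mm above the bench at the stop, where the pad is still clear of the bench. Nothing stands above it.
- bin_lever (a joint): Lever angle: 0 up (rest), 0.32 rad fully down on its stop; 1 rad = 160 mm of pad travel. It pivots along the bin's y, 160 mm behind the pad, 45 mm above the bench. Pressing takes about 3 to 8 N at the pad. It does not stay down: spring and lid weight push it up when let go.
- bin_lid (a joint): Lid angle: 0 shut, 1.05 rad fully open. Rigidly linked: 3.28 x the lever angle, so 10 mm of pad travel is about 0.2 rad of lid. If the lever is let go the lid slams; a closing speed under 2 rad/s throughout (pad rising slower than 95 mm/s at its fastest) counts as eased. A flap on its +y edge holds the bead back on the chute until the lid opens.
- dark_bead: Carved dark wooden spindle bead, 34 x 15 x 14 mm, origin at the centre of its underside, x along its length. It lies on the chute against the lid's flap and slides into the bin by itself, within about a second, when the lid is open.
- side_cutters: Bystander: black-handled side cutters, 99 x 59 x 12 mm, lying to the right of the lever pad.
- round_tin: Bystander: round aluminium tin, 66 mm across, 29 mm high, to the left of the lever pad.
- beeswax: Bystander: yellow lump of beeswax, 34 x 48 x 22 mm, near the bin's front left corner.
- needle_file_half: Bystander: needle file with a yellow handle, 141 x 8 x 8 mm, lying along the bin's right side.
- bead_tube_1: Bystander: yellow tube of seed beads, 78 x 32 x 17 mm, left of the bin, in front of the chute.

How it is judged:
By the outcome, as a careful person would: the job done as asked, in the order asked, and still so for the second after the job is handed in, with the robot touching nothing.
It also fails if it takes over 40 s, if anything falls off the work surface, if the arm or the gripper's body presses on something with over 40 N, if the wrist force passes 120 N, or if a joint passes its speed limit or range.

ROBOT

A 6-joint arm with a two-finger parallel gripper is mounted at the origin on a cart in front of the work surface, level with it; the furniture and walls round the work are solid. World frame = base frame: x ahead of the robot, y to its left, z up, the work surface at z = 0. Lengths are in m, angles in rad, forces in N, time in s.
With the tool pointing down it reaches from about 0.225 to 0.875 m from the base axis. Payload 3.4 kg.
Tool frame: the origin (TCP) lies at the very end of the fingers, on their centre line; the grasp point (between the pads) lies 19 mm behind it (grasp_offset is the distance from the TCP to the grasp point, in m); y points along the fingers, z is the direction in which the jaws open and shut, and the axes are right-handed (so a half turn about y gives the same grasp; the last joint's range is limited). The gripper opens to 85 mm and grips with 20 to 120 N. Pads are 22 mm wide; open, the fingers measure 114 mm over their backs; the gripper's body (76 mm by 85 mm) begins 54 mm behind the grasp point. The pads swing forward as they close: fully open they stand 13 mm farther back than shut.
Start: joints at [1.153, 0.276, 1.505, -0, 1.361, -0.121], TCP at [0.168, 0.55, 0.231] pointing down, gripper open.
Joint ranges: [-2.89, 2.89], [-0.75, 2.08], [0.22, 2.7], [-1.18, 4.32], [0.11, 2.71], [-2.7, 2.7]. Speed limits (rad/s): [2.57, 2.57, 3.14, 3.14, 3.14, 3.14].

INTERFACE

Orientations are given as a unit quaternion [w, x, y, z].
In Python, from rig import get_state, get_image, sign_off, grasp_offset gives the robot as it stands.
- The arm moves only by the shell command python3 -m jog 'ROWS' [FORCE]. ROWS is JSON, one flat list of numbers, 7 for each row, row after row: the closure in counts, from 0 (fully open) to 255 (shut), then the shift along the tool's x, y, z in cm, then the turn, a rotation vector about the tool's x, y, z in units of 8 degrees (1.0 is 8 degrees). In form: [jaw, tx, ty, tz, rx, ry, rz, jaw, tx, ty, tz, rx, ry, rz, ...]. A call has 1 to 12 rows; each row is the pose to reach, as a shift and turn from the pose commanded when the call began, along the tool's axes at that moment; what a row does not reach only later rows make up. A row lasts 1/8 s, in which the tool goes at most 62.5 mm and 10.7 degrees, less where a joint would pass 70% of its speed; a pose out of reach is approached as far as the arm can. A call with a gripper value outside its range is refused whole. The fingers move at their own pace and stop on an object; FORCE is the grip in N (left out, the last holds). Time passes only in rows, so rows that repeat a pose let the fingers close. It gives the time, the measured TCP pose, the force and the opening at its end, in the units of the state.
- get_state(): the state, without advancing time (a new reading comes with each control period).
- get_image(name): name is "scene" or "side" or "wrist"; returns a dict with "color" (400x640x3 uint8, blue, green, red), "mtx" (3x3 intrinsics, pixels), "R" (3x3) and "t" (3): a world point X has camera coordinates R X + t; the wrist camera has in their place "tool_from_camera" (4x4, takes a point from camera to tool coordinates, whose origin is the TCP and whose axes are the tool frame's). Camera axes: x right, y down, z forward; pixel columns grow to the right and rows downward; lengths in m; the calibration is good to about 2 mm. A picture is of the moment at which its call begins: read the wrist's pose just before it. There is no depth.
- sign_off(): hands the job in, once; it reports no verdict.
The state is a dict: "clock": time; "qpos": joint angles; "qd": joint speeds; "effort": joint torques, N m; "position": TCP position; "ee_rot": TCP orientation; "contact_force": force on the tool from outside, world axes, zero at the start; "moment": the same for the moment, N m; "width": finger opening in m.
Only numpy, scipy, OpenCV 4.12 (cv2) and the standard library are available. Lean on these libraries where they do the work, as an engineer would, in place of code of your own. Each camera call takes 0.05 s, during which the arm holds its last target.

## Working session

There is one attempt and no reset: what is moved stays moved. The work goes in short steps, Python scripts to look and compute and a shell command to move; the robot and the scene stay as the last step left them, time stands still between calls to the robot, and variables do not carry over. Pictures are saved under pics/ and viewed, and the job is handed in when it is done.

```bash
mkdir -p pics; ls; python3 - <<'E'
from rig import *
import cv2
s=get_state();print(s)
print(grasp_offset)
for n in("scene","side","wrist"):
    im=get_image(n);cv2.imwrite(f"pics/{n}0.png",im["color"]);print(n,{k:v for k,v in im.items() if k!="color"})
E
```

```text
pics
{'clock': 0.0, 'qpos': array([ 1.15302245e+00,  2.76598100e-01,  1.50613065e+00,  4.67720236e-06,
        1.36066816e+00, -1.20955026e-01]), 'qd': array([ 0.00015237,  0.00087834, -0.00017795, -0.00092054, -0.00070569,
        0.0009751 ]), 'effort': array([-1.41318254e-03, -4.16775835e+01, -2.45804787e+01, -3.92277925e-04,
        1.10706003e-02,  5.47341756e-06]), 'position': array([0.16794394, 0.54938815, 0.23043891]), 'ee_rot': array([-0.69871912,  0.69994806, -0.10472812,  0.10438549]), 'contact_force': array([ 0.52026139,  0.38577766, -0.7484029 ]), 'moment': array([ 0.04005455, -0.00447351, -0.0287373 ]), 'width': 0.08524061229322091}
0.0187
scene {'mtx': array([[362.8964732 ,   0.        , 319.12700316],
       [  0.        , 362.8964732 , 203.09842158],
       [  0.        ,   0.        ,   1.        ]]), 'R': array([[ 0.84764782, -0.53006235, -0.02295841],
       [-0.28858853, -0.4243206 , -0.85829406],
       [ 0.44520764,  0.73415662, -0.51264434]]), 't': array([-0.505206  ,  0.26372783,  0.59880606])}
side {'mtx': array([[501.64685876,   0.        , 328.86465126],
       [  0.        , 501.64685876, 210.16321557],
       [  0.        ,   0.        ,   1.        ]]), 'R': array([[ 0.99799679, -0.062941  , -0.00639002],
       [-0.03353132, -0.44060004, -0.89707706],
       [ 0.05364748,  0.8954943 , -0.44182792]]), 't': array([-0.60197583,  0.09874452,  0.96834311])}
wrist {'mtx': array([[289.50699849,   0.        , 313.20715613],
       [  0.        , 289.50699849, 199.29087742],
       [  0.        ,   0.        ,   1.        ]]), 'tool_from_camera': array([[-7.99757510e-04,  9.50086974e-01,  3.11984138e-01,
        -7.99174778e-02],
       [ 1.30107702e-03, -3.11982985e-01,  9.50086798e-01,
        -1.41345709e-01],
       [ 9.99998834e-01,  1.16575444e-03, -9.86625590e-04,
         3.17606229e-04],
       [ 0.00000000e+00,  0.00000000e+00,  0.00000000e+00,
         1.00000000e+00]])}
```

View pics/scene0.png

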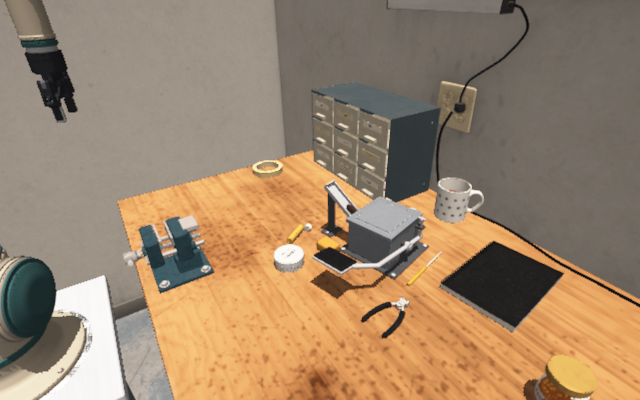

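View pics/side0.png

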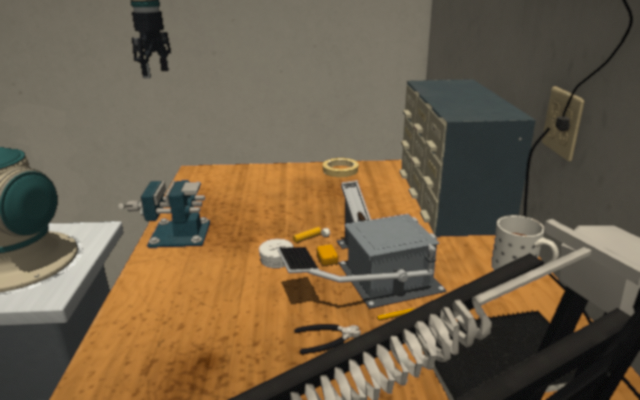

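View pics/wrist0.png

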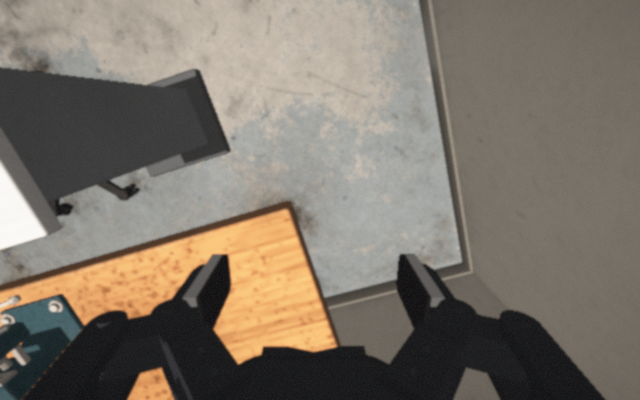

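The scene view shows the dark pad at about (336,259), the lid top at about (385,220), and the tin, cutters and beeswax around it. The side view has the pad at about (298,258). Next I'll measure the pad from the two views.

```bash
cat > h.py <<'E'
import numpy as np, cv2
def P(im): return im["mtx"]@np.c_[im["R"],im["t"]]
def ray(im,u,v):
    d=im["R"].T@np.linalg.inv(im["mtx"])@[u,v,1]; c=-im["R"].T@im["t"]; return c,d
def onz(im,u,v,z):
    c,d=ray(im,u,v); return c+d*(z-c[2])/d[2]
def tri(a,pa,b,pb):
    X=cv2.triangulatePoints(P(a),P(b),np.float64(pa).reshape(2,1),np.float64(pb).reshape(2,1))[:,0]; return X[:3]/X[3]
E
python3 - <<'E'
from rig import *
from h import *
out=[];c={}
ims={}
for n,(x0,y0,x1,y1) in {"scene":(300,170,460,310),"side":(240,170,460,330)}.items():
    im=get_image(n);ims[n]=im;g=im["color"][y0:y1,x0:x1]
    cv2.imwrite(f"pics/{n}_z.png",cv2.resize(g,None,fx=3.6,fy=3.6,interpolation=cv2.INTER_CUBIC))
    m=(im["color"].max(2)<60).astype(np.uint8)
    k=np.zeros_like(m);k[y0:y1,x0:x1]=m[y0:y1,x0:x1]
    nn,l,st,ce=cv2.connectedComponentsWithStats(k)
    for i in range(1,nn):
        if st[i,4]>60:
            cn=cv2.findContours((l==i).astype(np.uint8),0,2)[0][0]
            print(n,st[i],ce[i],cv2.approxPolyDP(cn,4,True)[:,0].tolist())
E
```

```text
scene [ 385  170   46   32 1113] [405.4097035  182.91554358] [[387, 170], [385, 196], [395, 201], [427, 189], [430, 170]]
scene [325 194  17  41 237] [331.48523207 217.24050633] [[328, 194], [325, 228], [334, 234], [341, 229], [334, 227]]
scene [383 246  35  30 183] [400.94535519 259.2295082 ] [[417, 247], [402, 252], [383, 273], [387, 275]]
scene [315 248  41  23 473] [335.03805497 258.49894292] [[315, 255], [340, 270], [355, 262], [331, 248]]
scene [442 269  18  25 242] [453.23140496 281.48347107] [[459, 269], [442, 282], [459, 293]]
scene [373 302  18   8  69] [382.68115942 306.07246377] [[390, 304], [373, 309]]
side [ 436  170   24   66 1323] [449.21390779 203.96069539] [[443, 170], [436, 234], [459, 234], [459, 170]]
side [346 205   6  17  62] [347.69354839 215.17741935] [[346, 205], [346, 221], [351, 221]]
side [344 230  28  44 625] [356.6928 256.5904] [[346, 230], [347, 265], [353, 273], [369, 272], [371, 261]]
side [281 248  35  21 498] [297.82931727 257.80722892] [[281, 249], [290, 267], [315, 267], [304, 248]]
side [360 277  71  25 551] [392.96733212 289.64428312] [[430, 286], [424, 283], [427, 277], [422, 286], [410, 289], [394, 279], [390, 292], [373, 296], [369, 282], [360, 282], [370, 295], [364, 301]]
side [375 288  85  42 999] [421.76576577 312.76476476] [[459, 288], [375, 329], [415, 329], [417, 319], [427, 324], [430, 312], [439, 315], [444, 305], [453, 309]]
side [296 325  41   5 149] [318.91275168 327.24161074] [[336, 326], [296, 329]]
```

View pics/scene_z.png

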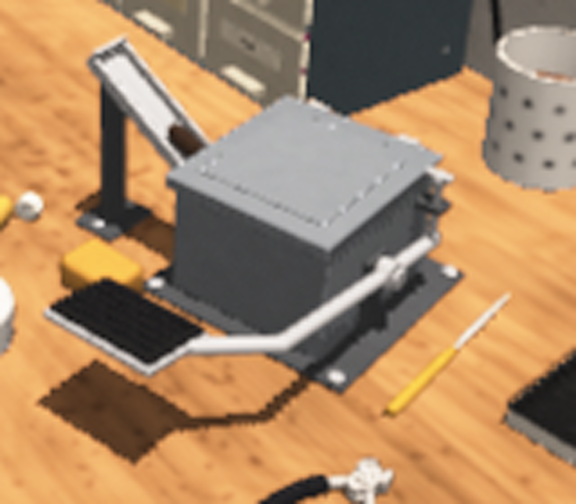

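```bash
python3 - <<'E'
from rig import *
from h import *
a=get_image("scene");b=get_image("side")
print("centre",tri(a,(335.04,258.5),b,(297.83,257.8)))
A=[(315,255.5),(340,270.5),(355.5,262),(331,247.5)]
B=[(290,267.5),(315.5,267.5),(304,247.5),(280.5,248)]
# A order: scene left(315), bottom(340,270), right(355,262), top(331,248)
for p in A: print("sc",onz(a,*p,0.076).round(3))
for p in B: print("si",onz(b,*p,0.076).round(3))
print("c",onz(a,335,258.5,.076),onz(b,297.8,257.8,.076))
E
```

```text
centre [ 0.54272582 -0.14593268  0.07314268]
sc [ 0.514 -0.12   0.076]
sc [ 0.529 -0.182  0.076]
sc [ 0.567 -0.178  0.076]
sc [ 0.553 -0.116  0.076]
si [ 0.53  -0.179  0.076]
si [ 0.571 -0.182  0.076]
si [ 0.554 -0.118  0.076]
si [ 0.513 -0.117  0.076]
c [ 0.54074221 -0.14872505  0.076     ] [ 0.54273246 -0.15060344  0.076     ]
```

```bash
cat >> h.py <<'E'
from scipy.spatial.transform import Rotation as Ro
def RT(s):
    w,x,y,z=s["ee_rot"]; return Ro.from_quat([x,y,z,w]).as_matrix()
def delta(s,p): return (RT(s).T@(np.array(p)-s["position"])*100).round(2)
E
python3 - <<'E'
from rig import *
from h import *
s=get_state();R=RT(s);print(s["clock"],R.round(3))
print(delta(s,[.541,-.149,.2]), delta(s,[.541,-.149,.231]))
for yaw in (-0.27-1.27,-1.2): print((R.T@[0,0,yaw])*180/np.pi/8)
E
```

```text
0.35 [[ 0.956 -0.     0.292]
 [-0.292 -0.     0.956]
 [-0.    -1.    -0.   ]]
[ 56.09   3.13 -55.92] [ 5.609e+01  3.000e-02 -5.592e+01]
[1.05366333e-04 1.10294369e+01 3.68990799e-03]
[8.21036360e-05 8.59436645e+00 2.87525298e-03]
```

```bash
python3 -m jog '[255,5,0,-5,0,0,0, 255,10,0,-10,0,0,0, 255,14,0,-14,0,0,0, 255,18,0,-18,0,0,0, 255,22,0,-22,0,0,0, 255,26,0,-26,0,0,0, 255,30,0,-30,0,0,0, 255,34,0,-34,0,0,0, 255,38,0,-38,0,0,0, 255,42,0,-42,0,0,0, 255,46,0,-46,0,0,0, 255,49,0,-49,0,0,0]' 40
python3 - <<'E'
from rig import *
from h import *
s=get_state();print(s["clock"],s["position"],s["qpos"],delta(s,[.541,-.149,.2]),s["contact_force"])
E
```

```text
clock: 1.85
position: [0.4944, -0.0643, 0.2314]
ee_rot: [-0.699, 0.699, -0.105, 0.105]
contact_force: [-0.2, 0.2, -0.1]
width: -0.0001
1.85 [ 0.49440955 -0.06434225  0.23136382] [-2.69063450e-01  1.60013152e-01  1.66049792e+00  2.87514746e-06
  1.32030851e+00 -1.54145487e+00] [ 6.94  3.14 -6.72] [-0.18064193  0.16467219 -0.14431505]
```

```bash
python3 -m jog '[255,3,1,-3,0,0,0, 255,6,3,-6,0,0,0, 255,6.9,6,-6.7,0,0,0, 255,6.9,9,-6.7,0,0,0, 255,6.9,11,-6.7,0,0,0, 255,6.9,11,-6.7,0,0,0]'
python3 - <<'E'
from rig import *
from h import *
s=get_state();R=RT(s)
im=get_image("wrist");cv2.imwrite("pics/w1.png",im["color"])
cv2.imwrite("pics/s1.png",get_image("side")["color"])
print(s["position"],s["clock"])
T=im["tool_from_camera"]
# expected pixel of pad centre & TCP
for X in ([.541,-.149,.076],list(s["position"])):
    c=np.linalg.inv(T)@np.r_[R.T@(np.array(X)-s["position"]),1]; p=im["mtx"]@c[:3]; print(p[:2]/p[2])
E
```

```text
clock: 2.6
position: [0.5386, -0.1458, 0.1197]
ee_rot: [0.7, -0.699, 0.106, -0.103]
contact_force: [-0.3, 0.5, -0.4]
width: -0.0004
[ 0.5386017  -0.14581306  0.11969458] 2.6
[309.61117205 230.0345917 ]
[312.85394519 257.16005887]
```

View pics/w1.png

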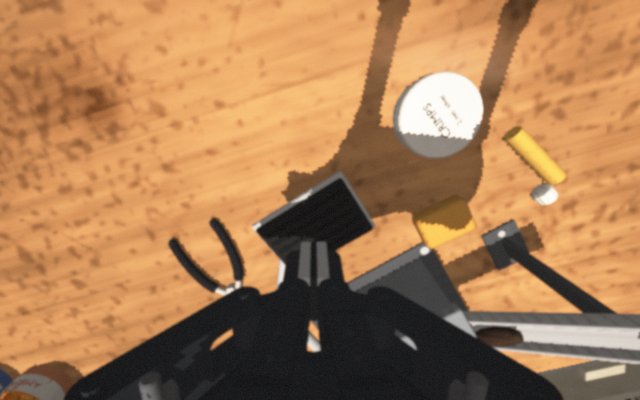

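View pics/s1.png

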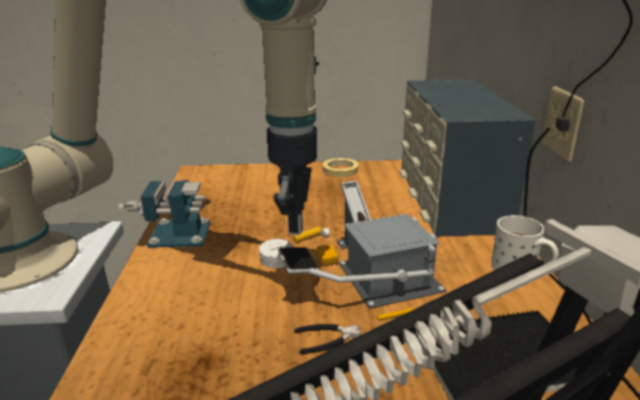

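The wrist view shows the pad with corners at (254,226), (341,172) and (373,222), right under the shut fingertips. The bead is still on the chute at about (500,335).

```bash
python3 - <<'E'
from rig import *
from h import *
s=get_state();R=RT(s);im=get_image("wrist");T=im["tool_from_camera"]
A=[]
for u,v in [(254,226),(341,172),(373,222)]:
    d=R@T[:3,:3]@np.linalg.inv(im["mtx"])@[u,v,1]; c=s["position"]+R@T[:3,3]
    A.append(c+d*(.076-c[2])/d[2])
A=np.array(A);print(A.round(4)); c=(A[0]+A[2])/2;print("centre",c,np.linalg.norm(A[1]-A[0]),np.linalg.norm(A[2]-A[1]))
print(delta(s,[.541,-.149,.08]),delta(s,c),s["clock"])
E
```

```text
[[ 0.5295 -0.1864  0.076 ]
 [ 0.5099 -0.1178  0.076 ]
 [ 0.5509 -0.1058  0.076 ]]
centre [ 0.5401783 -0.1461014  0.076    ] 0.07133812779914629 0.04265200916854347
[ 0.14  4.19 -0.23] [-0.02  4.59  0.02] 2.7
```

Both estimates agree within 3 mm, so I'll go down to the pad.

```bash
python3 -m jog '[255,0.1,1.5,-0.1,0,0,0, 255,0.1,3,-0.1,0,0,0, 255,0.1,4,-0.1,0,0,0, 255,0.1,4.5,-0.1,0,0,0, 255,0.1,5,-0.1,0,0,0, 255,0.1,5.5,-0.1,0,0,0, 255,0.1,6,-0.1,0,0,0]'
python3 - <<'E'
from rig import *
from h import *
s=get_state();print(s["position"],s["contact_force"],delta(s,[.541,-.148,.025]))
cv2.imwrite("pics/s2.png",get_image("side")["color"][150:350,200:460])
E
```

```text
clock: 3.62
position: [0.5405, -0.1476, 0.0613]
ee_rot: [-0.699, 0.699, -0.104, 0.105]
contact_force: [-2.2, -0.5, 3.5]
width: -0.0001
[ 0.54047616 -0.14763639  0.06126588] [-2.22801358 -0.49693952  3.47155567] [ 0.06  3.63 -0.02]
```

View pics/s2.png

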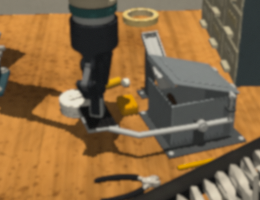

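The lid is lifting and the force is about 3.5 N. I'll press on down to the stop.

```bash
python3 -m jog '[255,0,0.8,0,0,0,0, 255,0,1.6,0,0,0,0, 255,0,2.3,0,0,0,0, 255,0,2.9,0,0,0,0, 255,0,3.3,0,0,0,0, 255,0,3.5,0,0,0,0, 255,0,3.6,0,0,0,0]'
python3 - <<'E'
from rig import *
from h import *
s=get_state();print(s["position"],s["contact_force"],delta(s,[.541,-.148,.025]))
cv2.imwrite("pics/s3.png",cv2.resize(get_image("side")["color"][130:330,200:460],None,fx=3,fy=3))
cv2.imwrite("pics/c3.png",cv2.resize(get_image("scene")["color"][130:310,260:480],None,fx=3,fy=3))
E
```

```text
clock: 4.55
position: [0.5415, -0.1475, 0.0258]
ee_rot: [0.699, -0.699, 0.104, -0.105]
contact_force: [0.4, 0.1, 8.5]
width: -0.0001
[ 0.5415009  -0.14749878  0.0257716 ] [0.40239723 0.14283794 8.54197929] [-0.03  0.08 -0.06]
```

View pics/s3.png

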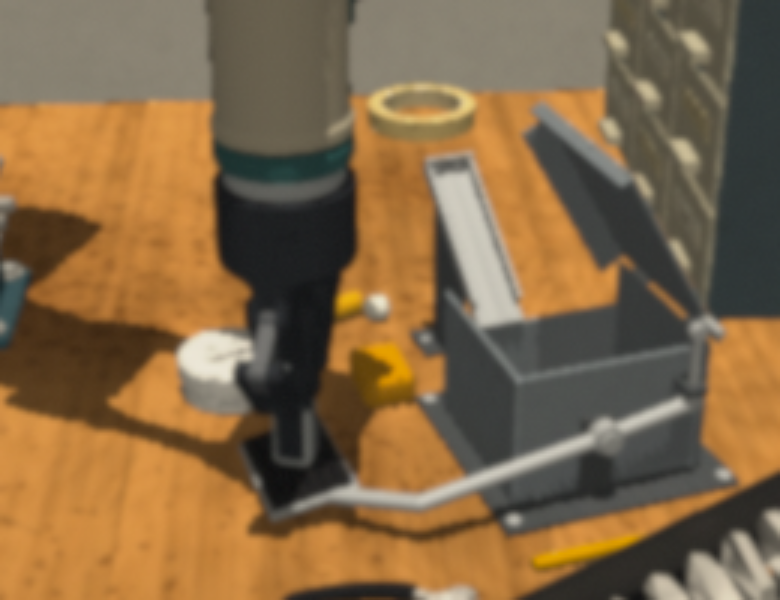

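View pics/c3.png

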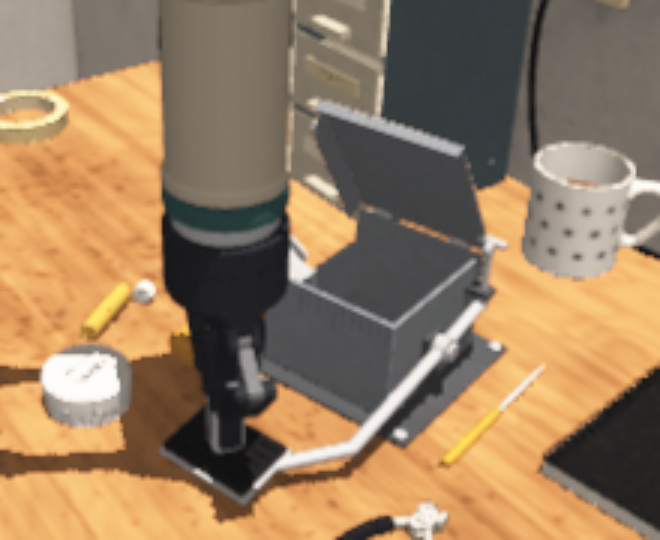

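The lid is nearly wide open and the chute is empty, so the bead has gone in. I'll press a bit further to find the stop and hold there.

```bash
python3 -m jog '[255,0,0.1,0,0,0,0, 255,0,0.2,0,0,0,0, 255,0,0.2,0,0,0,0, 255,0,0.2,0,0,0,0]'; python3 -m jog '[255,0,0.15,0,0,0,0, 255,0,0.15,0,0,0,0, 255,0,0.15,0,0,0,0, 255,0,0.15,0,0,0,0]'; python3 -m jog '[255,0,0.1,0,0,0,0, 255,0,0.1,0,0,0,0, 255,0,0.1,0,0,0,0, 255,0,0.1,0,0,0,0]'
python3 - <<'E'
from rig import *
from h import *
cv2.imwrite("pics/w4.png",get_image("wrist")["color"])
cv2.imwrite("pics/s4.png",cv2.resize(get_image("side")["color"][130:330,200:460],None,fx=3,fy=3))
E
```

```text
clock: 5.15
position: [0.5416, -0.1475, 0.0255]
ee_rot: [-0.699, 0.699, -0.104, 0.106]
contact_force: [-1.3, 1.1, 15.0]
width: 0.0002
clock: 5.65
position: [0.5416, -0.1475, 0.0253]
ee_rot: [-0.699, 0.699, -0.103, 0.106]
contact_force: [-4.3, 2.8, 23.1]
width: -0.0
clock: 6.15
position: [0.5417, -0.1475, 0.0252]
ee_rot: [-0.699, 0.699, -0.103, 0.106]
contact_force: [-5.2, 2.6, 29.0]
width: -0.0
```

View pics/w4.png

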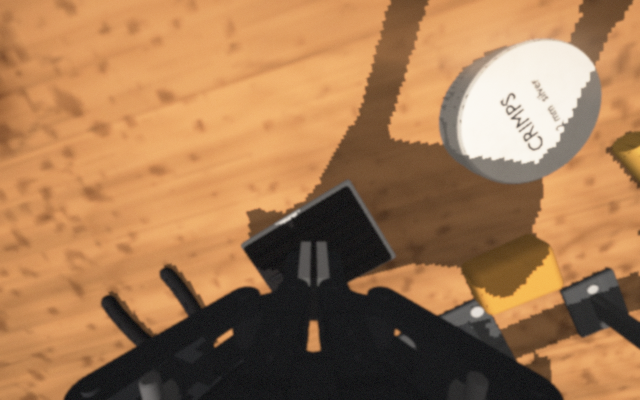

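View pics/s4.png

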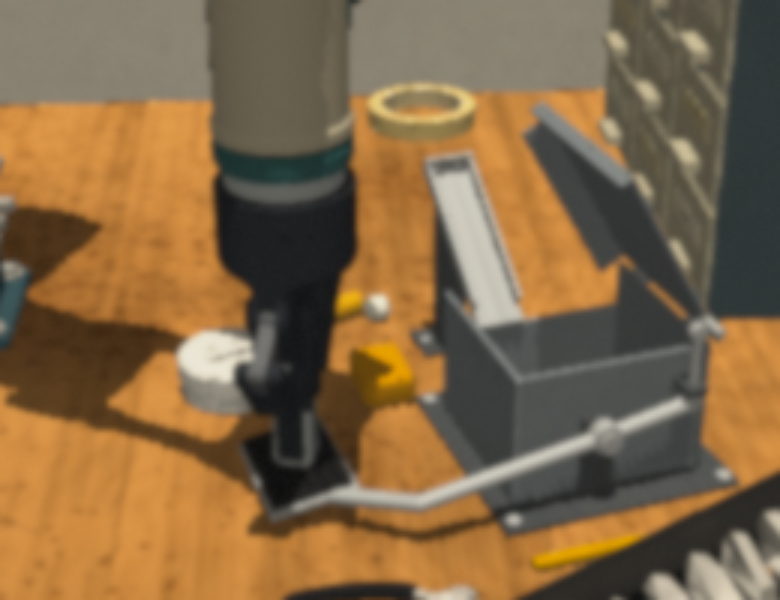

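The lever is on its stop: force rose from 8 to 29 N with no further travel. The chute is empty and the lid has been held open for 1.5 s. I'll let it up slowly at about 24 mm/s.

```bash
python3 -m jog '[255,0,-0.2,0,0,0,0, 255,0,-0.45,0,0,0,0, 255,0,-0.75,0,0,0,0, 255,0,-1.05,0,0,0,0, 255,0,-1.35,0,0,0,0, 255,0,-1.65,0,0,0,0, 255,0,-1.95,0,0,0,0, 255,0,-2.25,0,0,0,0, 255,0,-2.55,0,0,0,0, 255,0,-2.85,0,0,0,0, 255,0,-3.1,0,0,0,0, 255,0,-3.3,0,0,0,0]'
python3 -m jog '[255,0,-0.2,0,0,0,0, 255,0,-0.4,0,0,0,0, 255,0,-0.6,0,0,0,0, 255,0,-0.8,0,0,0,0, 255,0,-1.0,0,0,0,0, 255,0,-1.2,0,0,0,0, 255,0,-1.4,0,0,0,0, 255,0,-1.6,0,0,0,0, 255,0,-1.8,0,0,0,0]'
python3 - <<'E'
from rig import *
from h import *
s=get_state();print(s["position"],s["contact_force"])
cv2.imwrite("pics/s5.png",cv2.resize(get_image("side")["color"][130:330,200:460],None,fx=3,fy=3))
E
```

```text
clock: 7.75
position: [0.5405, -0.1475, 0.0539]
ee_rot: [0.699, -0.699, 0.105, -0.105]
contact_force: [0.0, -2.0, 2.6]
width: 0.0001
clock: 8.88
position: [0.5404, -0.1472, 0.0719]
ee_rot: [0.7, -0.699, 0.105, -0.105]
contact_force: [2.5, 1.7, 3.1]
width: -0.0001
[ 0.54043529 -0.14720402  0.07186457] [2.51915138 1.73253778 3.14711088]
```

View pics/s5.png

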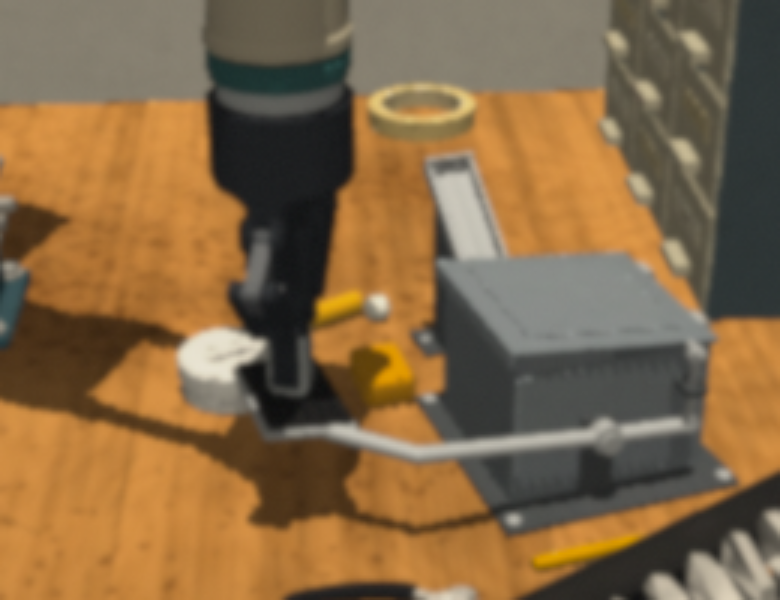

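The lid is almost shut and the pad is still pressing on the fingers. I'll ease up the last few millimetres, then move clear.

```bash
python3 -m jog '[255,0,-0.15,0,0,0,0, 255,0,-0.3,0,0,0,0, 255,0,-0.45,0,0,0,0, 255,0,-0.6,0,0,0,0, 255,0,-0.8,0,0,0,0, 255,0,-1.0,0,0,0,0, 255,0,-1.5,0,0,0,0, 255,0,-2.5,0,0,0,0, 255,0,-4,0,0,0,0, 255,0,-6,0,0,0,0, 255,0,-9,0,0,0,0, 255,0,-12,0,0,0,0]'
python3 -m jog '[255,-2,-2,2,0,0,0, 255,-5,-3,5,0,0,0, 255,-8,-3,8,0,0,0, 255,-10,-3,10,0,0,0, 255,-10,-3,10,0,0,0, 255,-10,-3,10,0,0,0]'
python3 - <<'E'
from rig import *
from h import *
cv2.imwrite("pics/s6.png",cv2.resize(get_image("side")["color"][130:370,200:460],None,fx=2.4,fy=2.4))
cv2.imwrite("pics/c6.png",cv2.resize(get_image("scene")["color"][130:350,250:480],None,fx=2.6,fy=2.6))
s=get_state();print(s["position"],s["contact_force"],s["clock"],abs(s["qd"]).max())
E
```

```text
clock: 10.42
position: [0.5405, -0.1475, 0.1938]
ee_rot: [-0.699, 0.699, -0.104, 0.105]
contact_force: [0.4, -0.2, -0.5]
width: -0.0
clock: 11.18
position: [0.4748, -0.0232, 0.2226]
ee_rot: [-0.699, 0.7, -0.104, 0.105]
contact_force: [-0.8, -0.9, -0.9]
width: 0.0
[ 0.47486391 -0.02348589  0.22211021] [-0.43873065  0.10581641  0.15538467] 11.275 0.008021177395228994
```

View pics/s6.png

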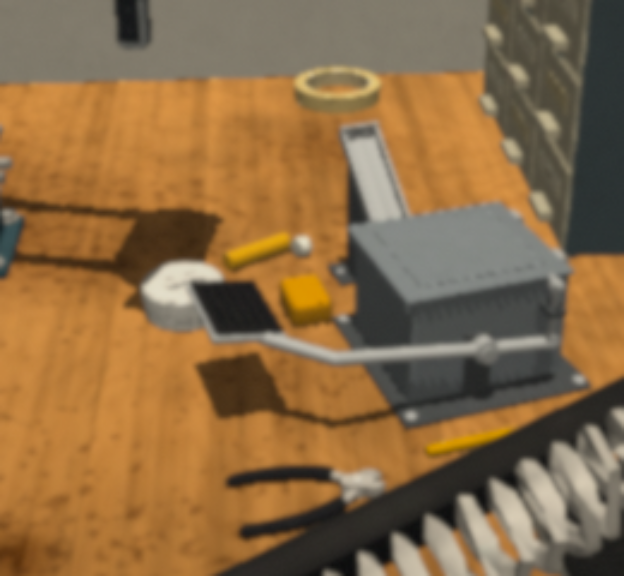

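View pics/c6.png

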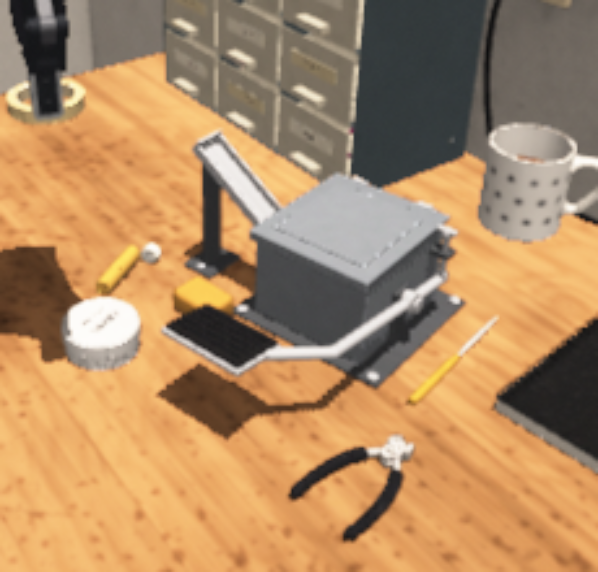

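The lid is shut, the lever is back up, the chute is empty, the bystanders haven't moved and the arm is clear. I'll hand it in.

```bash
python3 -c "
from rig import *
print(sign_off())"
```

```text
the job is handed in; nothing more can be done
None
```

The bead dropped into the bin and the lid is shut again; I handed the job in at about 11.3 s of the 40 s allowed.

- **Press:** I pushed the pad down with the shut fingertips to its stop. At the end the force rose from 8 to 29 N with no further travel, at a height of 25 mm. The lid stood open for about 1.5 s.
- **Release:** I let the lever up at about 16–24 mm/s in the commanded moves, well below the 95 mm/s limit, then backed the arm away.
- **Last checks:** In the final pictures the lid is shut, the lever is up and the chute is empty. The cutters, tin, beeswax, file and bead tube look unmoved by eye. The contact force was about zero.
- **Not seen directly:** No view showed the bead lying in the bin. I take it to be inside because the chute was empty once the lid had opened. I also did not measure the lid's closing speed; it follows from the commanded moves.

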